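# Ring for craft time and hold the chest lid at the pointer

### The job

Call the children by pressing the desk bell's plunger fully down to its stop and letting it come up again, then lift the lid of the wooden craft chest until it lies in line with the steel pointer arm at its side, and keep holding it there: the lid has no stay and falls shut by itself, so finish with the robot still holding it at that angle. Do not shift the pointer or push the other things on the table about.

Things in the scene. Friction and masses are not known exactly. Their poses are not given: they have to be found in the camera images.
- bell: desk bell, fixed to the table: steel dome 84 mm wide on a black round foot 90 mm wide, crown of the dome 51 mm above the table; origin under its centre
- plunger_top (a point): top centre of the bell's spring plunger, an upright round steel knob 20 mm wide in the middle of the dome. Its top is 69 mm above the table, 18 mm above the dome. Pressed straight down it travels 8 mm against a spring (1.2 N to start, 4 N at the stop) and springs back up when released
- plunger (a joint): travel of the bell's plunger in m: 0 up, 0.008 down at its stop
- chest: craft chest, fixed to the table: a plywood box 200 mm deep (x), 260 mm wide (y), 118 mm high with a hinged lid. Origin under its centre, z up, -x towards its front, where the lid opens; its yaw varies
- lid_hinge (a point): middle of the lid's hinge line, on top of the chest's far (+x) wall, 119 mm above the table, level with the underside of the shut lid. Axes are the chest's and do not turn with the lid: y along the hinge, -x towards the chest's front
- lid_handle (a point): centre of the lid's handle: a round steel bar 12 mm thick, 110 mm long, parallel to the hinge, on two posts; centre 40 mm above the lid's upper face, 20 mm from its front edge. With the lid shut it is at x -180, y 0, z +50 mm from the hinge point; it swings with the lid. Axes turn with the lid: -x to the front edge, y along the bar. The round bar can turn between fingers gripping across it
- lid (a joint): opening angle of the lid in rad: 0 shut and level, growing as its front edge rises; limit 1.35. The lid is a plywood panel 200 x 260 x 10 mm, about 0.4 kg (varies); it falls shut when let go
- pointer_tip (a point): middle of the round end (24 mm disc) of the pointer arm, a flat dark steel strip 14 mm high, 6 mm thick, pivoted on the hinge line at the chest's -y side, 9 mm clear of the lid's side edge; the tip is 200 mm from the hinge line. Axes as the lid's: -x from pivot to tip. It stands up at the wanted angle and stays by friction
- pointer (a joint): angle of the pointer arm in rad, counted as the lid's angle: 0 level, growing upward. It shows the angle to which the lid is to be lifted (set between 0.5 and 1.05)
- cup: bystander, to be left alone: clear plastic cup, mouth 64 mm wide, 70 mm high, standing in front of the chest; origin under its centre
- brush: bystander, to be left alone: paste brush 170 mm long lying flat; origin under its middle
- paste_jar: bystander, to be left alone: glass jar with metal cap, 56 mm wide, 55 mm high, near the bell on its far side; origin under its centre
- tape_roll: bystander, to be left alone: roll of paper tape lying flat, 64 mm wide, 18 mm high, near the bell on its robot side; origin under its centre
- globe: bystander, to be left alone: papier-mache ball (144 mm) fixed in a blue bowl, 170 mm high over all; origin under its centre
- jug: bystander, to be left alone: clear plastic jug with a side handle, 110 mm wide, 150 mm high; origin under its centre
- glue_stick: bystander, to be left alone: white upright glue stick, 30 mm wide, 90 mm high; origin under its centre
There are look-alikes about, which are no part of the job. Leave any pink or purple look-alike of the bell alone.

How it is judged:
By the outcome, as a careful person would: the job done as asked, in the order asked, and still so for the second after the job is handed in, while the arm keeps its last pose, push and grip.
It also fails if it takes over 50 s, if anything falls off the work surface, if the arm or the gripper's body presses on something with over 40 N, if the wrist force passes 120 N, or if a joint passes its speed limit or range.

### The arm

A 6-joint arm with a two-finger parallel gripper is mounted at the origin on the work surface. World frame = base frame: x ahead of the robot, y to its left, z up, the work surface at z = 0. Lengths are in m, angles in rad, forces in N, time in s.
With the tool pointing down it reaches from about 0.425 to 0.95 m from the base axis. Payload 3.5 kg.
Tool frame: the origin (TCP) lies on the centre line of the jaws, within the pads' length; the fingertips stand 25 mm ahead of it and the grasp point (between the pads) lies 6 mm ahead of it (ctrl.finger_overhang is the distance from the TCP to the fingertips, in m); z points along the fingers, y is the line along which they close (so a half turn about z gives the same grasp; the last joint's range is limited). The gripper opens to 85 mm and grips with 20 to 120 N. Pads are 22 mm wide; open, the fingers measure 114 mm over their backs; the gripper's body (76 mm by 85 mm) begins 54 mm behind the grasp point. The pads swing forward as they close: fully open they stand 13 mm farther back than shut.
Start: joints at [1.03, 0.286, 1.577, -0, 1.279, -0.15], TCP at [0.257, 0.624, 0.256] pointing down, gripper open.
Joint ranges: [-2.77, 2.77], [-0.9, 2.22], [0.21, 2.48], [-1.53, 4.67], [0.24, 2.81], [-2.84, 2.84]. Speed limits (rad/s): [2.79, 2.79, 3.14, 3.14, 3.14, 3.14].

### API

Orientations are given as a unit quaternion [x, y, z, w].
In Python, from plant import get_state, imaging, job, ctrl gives the robot as it stands.
- The arm moves only by the tool jog_arm, never from a script. Its argument "increments" is a list of rows, each an object of numbers: "dx", "dy", "dz": the shift along the world's x, y, z each as a share of 12 cm, from -1 to 1; "ax", "ay", "az": the turn, a rotation vector about the world's x, y, z each as a share of pi/2 rad, from -1 to 1; "gripper": the gripper command: -1 is shut, 1 is fully open, values between are in proportion. A call has 1 to 10 rows; each row is the pose to reach, as a shift and turn from the pose commanded when the call began; what a row does not reach only later rows make up. A row lasts 1/10 s, in which the tool goes at most 50 mm and 8.59 degrees, less where a joint would pass 70% of its speed; a pose out of reach is approached as far as the arm can. A call with a number of a shift or a turn outside -1 to 1 is refused whole. A call with a gripper value outside its range is refused whole. The fingers move at their own pace and stop on an object; "force" is the grip in N (left out, the last holds). Time passes only in rows, so rows that repeat a pose let the fingers close. It gives the time, the measured TCP pose, the force, the opening and the grip force at its end, in the units of the state.
- get_state(): the state, without advancing time (a new reading comes with each control period).
- imaging.read_camera(name): name is "scene" or "top"; returns a dict with "frame" (400x640x3 uint8, blue, green, red), "depth" (400x640 float32, m along the optical axis (not along the pixel's ray), 0 where there is no reading), "camera_matrix" (3x3 intrinsics, pixels), "dist" ([k1, k2, p1, p2, k3] as OpenCV has them; the pictures are not rectified), "extrinsics" (4x4, takes a point from camera to world coordinates). Camera axes: x right, y up, looking along -z (the intrinsics and any distortion apply to the point x, -y, -z); pixel columns grow to the right and rows downward; lengths in m; the calibration is good to about 2 mm. A picture is of the moment at which its call begins.
- job.sign_off(): hands the job in; it is judged then, once.
The state is a dict: "time": time; "qpos": joint angles; "dq": joint speeds; "joint_efforts": joint torques, N m; "eef_pos": TCP position; "tcp_rot": TCP orientation; "contact_force": force on the tool from outside, world axes, zero at the start; "wrist_torque": the same for the moment, N m; "opening": opening from 0.0 (shut) to 1.0 (fully open); "finger_force": force on a finger pad.
Only numpy, scipy, OpenCV 4.12 (cv2) and the standard library are available. Lean on these libraries where they do the work, as an engineer would, in place of code of your own. Each camera call takes 0.05 s, during which the arm holds its last target. There are 200 camera calls.

## Working session

There is one attempt and no reset: what is moved stays moved. The work goes in short steps, Python scripts to look and compute and a tool call to move; the robot and the scene stay as the last step left them, time stands still between calls to the robot, and variables do not carry over. Pictures are saved under pics/ and viewed, at most 10 in all, crops included, and the job is handed in when it is done.

Besides the shell and the picture viewer there is one more tool, called after "Emit:" by a JSON object that holds its "api" and its "payload", one argument or row to a line. jog_arm: Moves the arm, as the interface text tells. Shift numbers are shares of 12 cm and turn numbers shares of pi/2 rad, none past 1 either way. Its arguments: {"type":"object","properties":{"increments":{"type":"array"},"force":{"type":"number"}},"required":["increments"]}

```bash
mkdir -p pics
cat > h.py <<'E'
import numpy as np, cv2
from plant import get_state, imaging, job, ctrl
def cam(n): return imaging.read_camera(n)
def ray(c,uv):
    uv=np.array(uv,float).reshape(-1,1,2)
    p=cv2.undistortPoints(uv,np.array(c["camera_matrix"]),np.array(c["dist"])).reshape(-1,2)
    E=np.array(c["extrinsics"]); d=np.c_[p[:,0],-p[:,1],-np.ones(len(p))]@E[:3,:3].T
    return E[:3,3],d
def onz(c,uv,z):
    o,d=ray(c,uv); return o+d*((z-o[2])/d[:,2])[:,None]
def dep(c,uv):
    o,d=ray(c,uv); D=c["depth"]
    z=np.array([D[int(round(v)),int(round(u))] for u,v in np.array(uv).reshape(-1,2)])
    return o+d*z[:,None]
def tri(c1,a,c2,b):
    o1,d1=ray(c1,a);o2,d2=ray(c2,b);out=[]
    for x,y in zip(d1,d2):
        s=np.linalg.lstsq(np.c_[x,-y],o2-o1,rcond=None)[0]
        p,q=o1+s[0]*x,o2+s[1]*y; out.append(np.r_[(p+q)/2,np.linalg.norm(p-q)])
    return np.array(out)
E
python3 - <<'E'
from h import *
s=get_state();print({k:np.round(v,3) for k,v in s.items()},ctrl.finger_overhang)
for n in("scene","top"):
    c=cam(n);cv2.imwrite(f"pics/{n}0.png",c["frame"]);print(n,np.round(c["extrinsics"],3),c["camera_matrix"],c["dist"])
E
```

```text
{'time': np.float64(0.0), 'qpos': array([ 1.03 ,  0.287,  1.578,  0.   ,  1.279, -0.15 ]), 'dq': array([ 0.   ,  0.001,  0.002, -0.001,  0.   ,  0.001]), 'joint_efforts': array([ 0.0000e+00, -4.0596e+01, -2.9264e+01, -0.0000e+00,  6.0000e-03,
       -0.0000e+00]), 'eef_pos': array([0.257, 0.624, 0.255]), 'tcp_rot': array([ 0.194,  0.981, -0.001, -0.   ]), 'contact_force': array([ 0.73 ,  0.893, -0.367]), 'wrist_torque': array([ 0.003, -0.021, -0.015]), 'finger_force': np.float64(0.0), 'opening': np.float64(0.997)} 0.025
scene [[-0.866 -0.416  0.277  0.931]
 [ 0.5   -0.709  0.497  0.687]
 [-0.011  0.569  0.822  1.279]
 [ 0.     0.     0.     1.   ]] [[421.23912404   0.         314.45765705]
 [  0.         421.23912404 202.47414518]
 [  0.           0.           1.        ]] [-0.00817316  0.          0.          0.          0.        ]
top [[ 0.028  0.988 -0.152  0.307]
 [-1.     0.029  0.002 -0.018]
 [ 0.006  0.152  0.988  1.681]
 [ 0.     0.     0.     1.   ]] [[494.93770098   0.         322.33115391]
 [  0.         494.93770098 198.1745886 ]
 [  0.           0.           1.        ]] [0.03603539 0.         0.         0.         0.        ]
```

View pics/scene0.png

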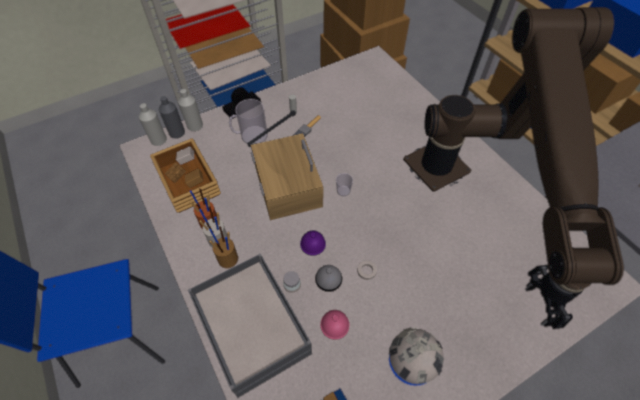

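View pics/top0.png

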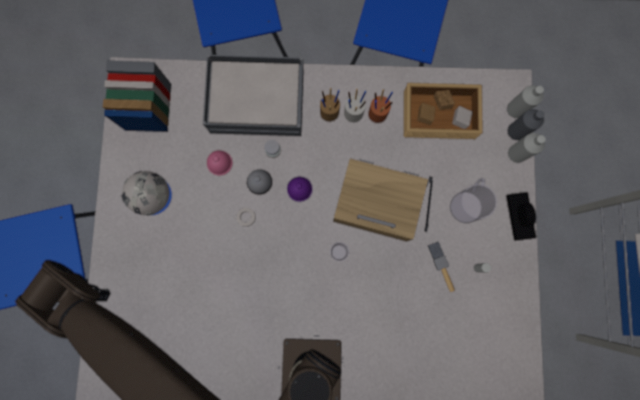

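The scene view shows the grey bell at (329,278) between the purple and pink look-alikes, and the chest at (287,175) with its pointer around (250–295, 100–142). In the top view the bell is at (259,181), the chest at (381,199), the handle at (376,222) and the pointer from (430,178) to (427,230). I'll enlarge these for detail.

Run:
```python
from h import *
a=cv2.imread("pics/scene0.png")[85:225,230:360];b=cv2.imread("pics/top0.png")[145:265,325:450]
a=cv2.resize(a,None,fx=4,fy=4,interpolation=cv2.INTER_CUBIC)[:560,:400] if 0 else cv2.resize(a,(390,420),interpolation=cv2.INTER_CUBIC)
b=cv2.resize(b,(375,360),interpolation=cv2.INTER_CUBIC)
o=np.zeros((420,770,3),np.uint8);o[:,:390]=a;o[:360,395:]=b;cv2.imwrite("pics/crop1.png",cv2.convertScaleAbs(o,alpha=1.5))
```

```text
(no output)
```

View pics/crop1.png

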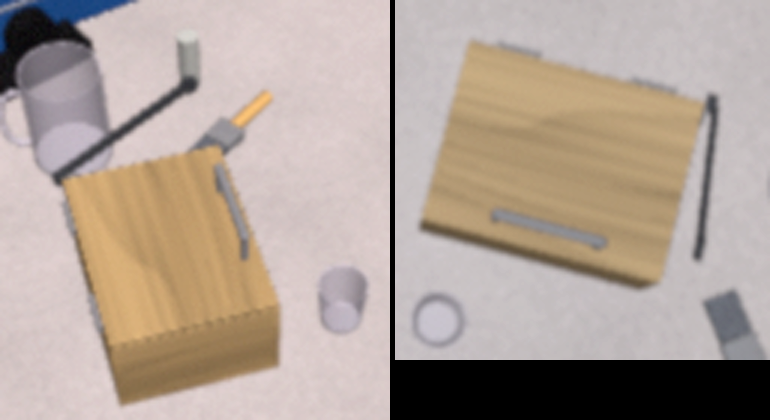

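Run:
```python
from h import *
b=cv2.imread("pics/top0.png")[155:210,205:320];a=cv2.imread("pics/scene0.png")[225:345,270:390]
o=np.zeros((480,760,3),np.uint8);o[:,:480]=cv2.resize(a,(480,480),interpolation=cv2.INTER_CUBIC)
b=b[:,25:95];o[:220,480:]=cv2.resize(b,(280,220),interpolation=cv2.INTER_CUBIC)
cv2.imwrite("pics/crop2.png",cv2.convertScaleAbs(o,alpha=1.5))
```

```text
(no output)
```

View pics/crop2.png

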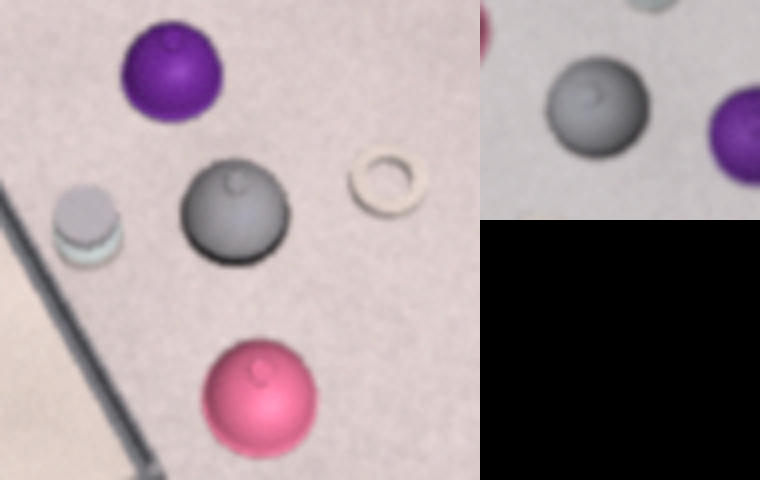

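The crops show the pointer tip disc at scene (293,113) and its pivot at (250,144). In the top view the tip is at (426,230) and the pivot at (430.5,178). Handle ends are at scene (303,142) and (311,164.5), and at top (357.5,216.5) and (395,226). The bell knob is at scene (329,270) and top (258,178.8).

Run:
```python
from h import *
np.set_printoptions(precision=4,suppress=True)
s=cam("scene");t=cam("top")
S=[(293,113),(250,144.3),(303,141.7),(310.7,164.5),(329.2,269.8)]
T=[(426,230),(430.5,178),(357.3,216.3),(395,226),(258,178.8)]
print(tri(s,S,t,T));print("depS",dep(s,S));print("depT",dep(t,T))
c=[(349.5+.5,159),(428,178.5),(412.5,239.5),(334,219)]
print("lid corners",onz(t,c,0.129), dep(t,[(380,195),(385,180)]))
# cloud of lid top from scene+top depth: hinge-aligned rect
for cc in(s,t):
    v,u=np.mgrid[0:400,0:640];P=dep(cc,np.c_[u.ravel(),v.ravel()])
    f=cc["frame"].reshape(-1,3).astype(int)
    m=(abs(P[:,2]-.129)<.006)&(f[:,2]-f[:,0]>25)&(P[:,0]>.4)&(P[:,0]<.9)&(P[:,1]<.1)&(P[:,1]>-.45)
    r=cv2.minAreaRect(P[m,:2].astype(np.float32));print(m.sum(),r,cv2.boxPoints(r),P[m,2].mean())
    # dark pointer
    m=(f.max(1)<75)&(P[:,2]>.1)&(P[:,2]<.4)&(P[:,1]<-.2)&(P[:,1]>-.5)&(P[:,0]>.4)&(P[:,0]<.85)
    Q=P[m];
    if len(Q)>5:
        l=cv2.fitLine(Q.astype(np.float32),cv2.DIST_HUBER,0,.01,.01).ravel();print(len(Q),Q.min(0),Q.max(0),l,"ang",np.arctan2(abs(l[2]),np.hypot(l[0],l[1])))
    m=(P[:,2]>.053)&(P[:,2]<.09)&(np.hypot(P[:,0]-.68,P[:,1]-.2)<.15);Q=P[m];print("knobs",len(Q),Q[:20] if len(Q)<25 else Q.mean(0))
```

```text
[[ 0.4457 -0.3295  0.2202  0.0017]
 [ 0.6191 -0.363   0.1217  0.0065]
 [ 0.49   -0.1334  0.2722  0.0402]
 [ 0.453  -0.2484  0.0314  0.0526]
 [ 0.6125  0.1971  0.0611  0.005 ]]
depS [[ 0.4493 -0.3239  0.2268]
 [ 0.6173 -0.3587  0.1236]
 [ 0.4645 -0.2265  0.1765]
 [ 0.4906 -0.1261  0.1707]
 [ 0.6142  0.2042  0.0745]]
depT [[ 0.4441 -0.327   0.2298]
 [ 0.6197 -0.3627  0.1321]
 [ 0.4858 -0.1292  0.1686]
 [ 0.4584 -0.2438  0.1783]
 [ 0.6119  0.1937  0.0743]]
lid corners [[ 0.675  -0.1054  0.129 ]
 [ 0.6185 -0.3554  0.129 ]
 [ 0.4225 -0.3061  0.129 ]
 [ 0.4798 -0.0588  0.129 ]] [[ 0.5602 -0.2026  0.1324]
 [ 0.6098 -0.2185  0.1283]]
3088 ((0.6659032106399536, -0.1882028579711914), (0.4973607659339905, 0.30750539898872375), 6.8866190910339355) [[ 0.4006 -0.0654]
 [ 0.4375 -0.3707]
 [ 0.9312 -0.311 ]
 [ 0.8944 -0.0057]] 0.12876113626033353
177 [ 0.4419 -0.365   0.1135] [ 0.6254 -0.2336  0.2406] [ 0.8366 -0.1981 -0.5107  0.529  -0.3414  0.1809] ang 0.5360361
knobs 524 [0.7556 0.2013 0.0683]
4418 ((0.6613891124725342, -0.1978999376296997), (0.4820089638233185, 0.302338182926178), 4.063688278198242) [[ 0.4103 -0.0642]
 [ 0.4317 -0.3658]
 [ 0.9125 -0.3316]
 [ 0.8911 -0.03  ]] 0.12898587639528572
102 [ 0.4343 -0.3647  0.1023] [ 0.622 -0.204  0.24 ] [ 0.828  -0.2013 -0.5234  0.5192 -0.3424  0.1918] ang 0.55078965
knobs 564 [0.7611 0.2002 0.0734]
```

Emit:
{"api": "jog_arm", "payload": {
  "increments": [
    {"dx": 0.25,"dy": -0.3,"gripper": -1},
    {"dx": 0.5,"dy": -0.6,"gripper": -1},
    {"dx": 0.75,"dy": -0.9,"gripper": -1},
    {"dx": 0.83,"dy": -1,"gripper": -1}
  ],
  "force": 40
}}

```text
$.increments[0]: bad value
```

Emit:
{"api": "jog_arm", "payload": {
  "increments": [
    {"dx": 0.25,"dy": -0.3,"gripper": -1},
    {"dx": 0.5,"dy": -0.6,"gripper": -1},
    {"dx": 0.75,"dy": -0.9,"gripper": -1},
    {"dx": 0.83,"dy": -1,"gripper": -1}
  ]
}}

```text
$.increments[0]: bad value
```

Emit:
{"api": "jog_arm", "payload": {
  "increments": [
    {"dx": 0.25,"dy": -0.3,"gripper": -1},
    {"dx": 0.5,"dy": -0.6,"gripper": -1},
    {"dx": 0.75,"dy": -0.9,"gripper": -1},
    {"dx": 0.83,"dy": -1,"gripper": -1}
  ]
}}

```text
$.increments[0]: bad value
```

Run:
```python
from h import *
np.set_printoptions(precision=4,suppress=True)
print(get_state()["eef_pos"],get_state()["time"])
s=cam("scene")
yaw=-.229;ex=np.array([np.cos(yaw),np.sin(yaw),0]);ey=np.array([-np.sin(yaw),np.cos(yaw),0])
# pointer: dark pixels near line pivot->tip, cast on plane y_chest=-.142 through hinge
H=np.array([.6468,-.2304,.119])
f=s["frame"];g=f.max(2);o,d=ray(s,[(0,0)])
pts=[]
for u in range(256,288):
    vc=144.3+(u-250)*(113-144.3)/43
    vs=np.arange(int(vc)-7,int(vc)+8);w=np.clip(110-g[vs,u].astype(float),0,None)
    if w.sum()>0: pts.append((u,(w*vs).sum()/w.sum()))
def plane(c,uv,yo):
    o,d=ray(c,uv);p0=H+ey*yo;k=((p0-o)@ey)/(d@ey);return o+d*k[:,None]
pts=np.array(pts)
for yo in(-.142,-.137):
    P=plane(s,pts,yo);X=-(P-H)@ex;Z=P[:,2];A=np.polyfit(X,Z,1)
    r=Z-np.polyval(A,X);A=np.polyfit(X[abs(r)<.003],Z[abs(r)<.003],1);print("pointer",np.arctan(A[0]),A,len(r),r.std())
t=cam("top")
# bell: grey dome ellipse centre in top
Q=plane(s,[(293,113),(250,144.3)],-.142);print(Q, -(Q-H)@ex)
c=t["frame"].astype(int)
for cc,(u,v),n in((t,(259,181),"top"),(s,(329,278),"scene")):
    im=cc["frame"].astype(int);m=((im.max(2)<135)&(im.max(2)-im.min(2)<25)).astype(np.uint8)
    n_,L,st,ce=cv2.connectedComponentsWithStats(m);k=L[v,u];print(n,st[k],ce[k],onz(cc,[ce[k]],.03))
```

```text
[0.2569 0.6238 0.2554] 0.2
pointer 0.5345578515969948 [0.5921 0.1213] 32 0.0012228998653823803
pointer 0.5345578515969939 [0.5921 0.1268] 32 0.0012173413268935448
[[ 0.4466 -0.3295  0.2209]
 [ 0.6143 -0.3686  0.1126]] [0.1725 0.0003]
top [     0      0    640    400 221727] [323.5278 207.9271] [[ 0.5273 -0.0253  0.03  ]]
scene [314 264  29  29 663] [328.1327 277.8658] [[0.6201 0.2089 0.03  ]]
```

Emit:
{"api": "jog_arm", "payload": {
  "increments": [
    {"dx": 0.25,"dy": -0.3,"dz": 0,"ax": 0,"ay": 0,"az": 0,"gripper": -1},
    {"dx": 0.5,"dy": -0.6,"dz": 0,"ax": 0,"ay": 0,"az": 0,"gripper": -1},
    {"dx": 0.75,"dy": -0.9,"dz": 0,"ax": 0,"ay": 0,"az": 0,"gripper": -1},
    {"dx": 0.83,"dy": -1,"dz": 0,"ax": 0,"ay": 0,"az": 0,"gripper": -1}
  ],
  "force": 40
}}

```text
time: 0.7
eef_pos: [0.3589, 0.5014, 0.2563]
tcp_rot: [0.196, 0.981, -0.0, 0.0]
contact_force: [0.3, 1.0, 0.1]
opening: 0.333
finger_force: 0.0
```

Emit:
{"api": "jog_arm", "payload": {
  "increments": [
    {"dx": 0.25,"dy": -0.3,"dz": 0,"ax": 0,"ay": 0,"az": 0,"gripper": -1},
    {"dx": 0.5,"dy": -0.6,"dz": 0,"ax": 0,"ay": 0,"az": 0,"gripper": -1},
    {"dx": 0.75,"dy": -0.9,"dz": 0,"ax": 0,"ay": 0,"az": 0,"gripper": -1},
    {"dx": 0.83,"dy": -1,"dz": 0,"ax": 0,"ay": 0,"az": 0,"gripper": -1}
  ]
}}

```text
time: 1.1
eef_pos: [0.4584, 0.3816, 0.2565]
tcp_rot: [0.196, 0.981, -0.0, 0.0]
contact_force: [-0.8, 1.0, -0.0]
opening: 0.003
finger_force: 0.0
```

Emit:
{"api": "jog_arm", "payload": {
  "increments": [
    {"dx": 0.3,"dy": -0.25,"dz": 0,"ax": 0,"ay": 0,"az": 0,"gripper": -1},
    {"dx": 0.6,"dy": -0.5,"dz": 0,"ax": 0,"ay": 0,"az": 0,"gripper": -1},
    {"dx": 0.9,"dy": -0.75,"dz": 0,"ax": 0,"ay": 0,"az": 0,"gripper": -1},
    {"dx": 1,"dy": -1,"dz": 0,"ax": 0,"ay": 0,"az": 0,"gripper": -1}
  ]
}}

```text
time: 1.5
eef_pos: [0.5786, 0.2633, 0.2563]
tcp_rot: [0.194, 0.981, 0.0, 0.0]
contact_force: [-0.2, 0.1, 0.0]
opening: 0.001
finger_force: 0.0
```

Run:
```python
from h import *
s=get_state();p=s["eef_pos"];print(p,s["tcp_rot"],s["opening"]);t=np.array([.612,.197,.115]);print((t-p)/.12)
```

```text
[0.57858895 0.26329504 0.25625239] [1.94458621e-01 9.80910518e-01 4.17519399e-04 4.74833495e-04] 0.001064415346014776
[ 0.27842545 -0.55245864 -1.17710328]
```

Emit:
{"api": "jog_arm", "payload": {
  "increments": [
    {"dx": 0.28,"dy": -0.28,"dz": 0,"ax": 0,"ay": 0,"az": 0,"gripper": -1},
    {"dx": 0.28,"dy": -0.55,"dz": -0.1,"ax": 0,"ay": 0,"az": 0,"gripper": -1},
    {"dx": 0.28,"dy": -0.55,"dz": -0.45,"ax": 0,"ay": 0,"az": 0,"gripper": -1},
    {"dx": 0.28,"dy": -0.55,"dz": -0.8,"ax": 0,"ay": 0,"az": 0,"gripper": -1},
    {"dx": 0.28,"dy": -0.55,"dz": -1,"ax": 0,"ay": 0,"az": 0,"gripper": -1},
    {"dx": 0.28,"dy": -0.55,"dz": -1,"ax": 0,"ay": 0,"az": 0,"gripper": -1}
  ]
}}

```text
time: 2.1
eef_pos: [0.6065, 0.1984, 0.1309]
tcp_rot: [0.194, 0.981, -0.002, -0.005]
contact_force: [-0.1, 0.6, -0.3]
opening: 0.003
finger_force: 0.0
```

Run:
```python
from h import *
s=cam("scene");t=cam("top")
a=cv2.resize(s["frame"][220:310,280:380],(500,450),interpolation=cv2.INTER_CUBIC);b=cv2.resize(t["frame"][145:215,225:295],(300,300),interpolation=cv2.INTER_CUBIC)
o=np.zeros((450,800,3),np.uint8);o[:,:500]=a;o[:300,500:]=b;cv2.imwrite("pics/bell1.png",cv2.convertScaleAbs(o,alpha=1.5))
```

```text
(no output)
```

View pics/bell1.png

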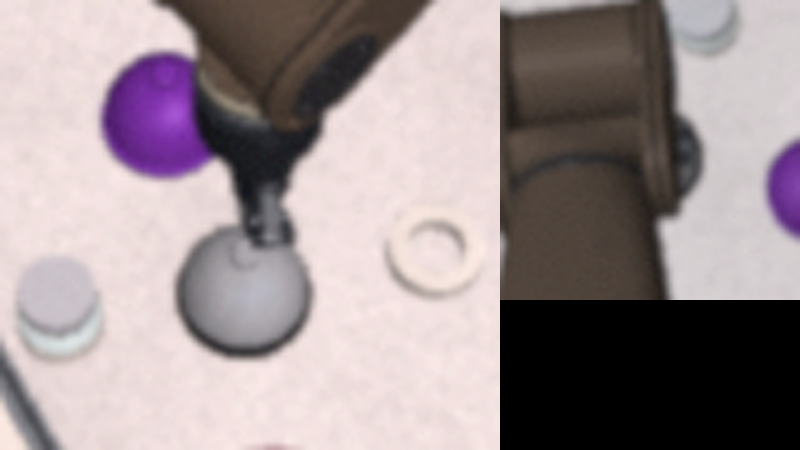

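The fingertips (crop ~(268,243)) are above and beside the knob (crop (243,248)). I'll check the offset with rays.

Run:
```python
from h import *
s=cam("scene");print(get_state()["eef_pos"])
print("knob z.069",onz(s,[(328.6,269.6),(329.2,269.8)],.069),"tip z.106",onz(s,[(333.6,268.4)],.106))
t=cam("top");print("knob top",onz(t,[(258,178.8)],.069))
f=s["frame"]
```

```text
[0.61093955 0.1989693  0.13820575]
knob z.069 [[0.61401536 0.20042311 0.069     ]
 [0.61274197 0.20196483 0.069     ]] tip z.106 [[0.60845933 0.21955665 0.106     ]]
knob top [[0.61295644 0.1944495  0.069     ]]
```

Run:
```python
from h import *
np.set_printoptions(precision=4,suppress=True)
s=cam("scene");v,u=np.mgrid[225:285,310:350];uv=np.c_[u.ravel(),v.ravel()];P=dep(s,uv)
m=(P[:,2]>.085)&(P[:,2]<.125);Q=P[m];print(len(Q),Q.mean(0),Q.min(0),Q.max(0));i=np.argsort(Q[:,2])[:12];print(np.c_[Q[i],uv[m][i]])
m=(P[:,2]>.055)&(P[:,2]<.08);print(P[m].mean(0) if m.any() else 0, m.sum(), P[m].min(0),P[m].max(0))
```

```text
<stdin>:4: RuntimeWarning: Mean of empty slice.
  ret = um.true_divide(
Traceback (most recent call last):
ValueError: zero-size array to reduction operation minimum which has no identity
```

Run:
```python
from h import *
np.set_printoptions(precision=3,suppress=True,linewidth=200)
s=cam("scene");g=[(u,v) for v in range(252,280,3) for u in range(324,344,3)];P=dep(s,g)
print(P[:,2].reshape(-1,7));P=P.reshape(-1,7,3)
g=np.array(g).reshape(-1,7,2);m=(P[...,2]>.08);print(np.c_[g[m],P[m]])
print(get_state()["eef_pos"])
```

```text
[[ 0.209  0.248  0.253  0.253  0.247  0.004  0.006]
 [-0.002  0.196  0.237  0.234  0.225 -0.001 -0.006]
 [-0.     0.178  0.226  0.219  0.003  0.     0.001]
 [ 0.002  0.141  0.174  0.214 -0.003 -0.002  0.001]
 [-0.001  0.169  0.196  0.212  0.21   0.004 -0.003]
 [ 0.043  0.05   0.213  0.209  0.206 -0.003  0.002]
 [ 0.051  0.067  0.068  0.05   0.045  0.026  0.   ]
 [ 0.047  0.053  0.053  0.052  0.045  0.042  0.001]
 [ 0.047  0.053  0.05   0.05   0.048  0.038 -0.   ]
 [ 0.044  0.047  0.052  0.045  0.047  0.033  0.004]]
[[324.    252.      0.634   0.203   0.209]
 [327.    252.      0.638   0.225   0.248]
 [330.    252.      0.632   0.231   0.253]
 [333.    252.      0.625   0.235   0.253]
 [336.    252.      0.616   0.237   0.247]
 [327.    255.      0.627   0.21    0.196]
 [330.    255.      0.632   0.232   0.237]
 [333.    255.      0.624   0.235   0.234]
 [336.    255.      0.614   0.235   0.225]
 [327.    258.      0.628   0.21    0.178]
 [330.    258.      0.634   0.235   0.226]
 [333.    258.      0.624   0.237   0.219]
 [327.    261.      0.622   0.203   0.141]
 [330.    261.      0.624   0.221   0.174]
 [333.    261.      0.628   0.242   0.214]
 [327.    264.      0.635   0.223   0.169]
 [330.    264.      0.635   0.239   0.196]
 [333.    264.      0.632   0.249   0.212]
 [336.    264.      0.624   0.253   0.21 ]
 [330.    267.      0.644   0.253   0.213]
 [333.    267.      0.636   0.256   0.209]
 [336.    267.      0.628   0.259   0.206]]
[0.611 0.199 0.139]
```

The thing hiding the tips is a finger knuckle at z≈0.21, so I trust the kinematics and descend.

Emit:
{"api": "jog_arm", "payload": {
  "increments": [
    {"dx": 0.01,"dy": -0.01,"dz": -0.15,"ax": 0,"ay": 0,"az": 0,"gripper": -1},
    {"dx": 0.01,"dy": -0.01,"dz": -0.3,"ax": 0,"ay": 0,"az": 0,"gripper": -1},
    {"dx": 0.01,"dy": -0.01,"dz": -0.35,"ax": 0,"ay": 0,"az": 0,"gripper": -1},
    {"dx": 0.01,"dy": -0.01,"dz": -0.38,"ax": 0,"ay": 0,"az": 0,"gripper": -1},
    {"dx": 0.01,"dy": -0.01,"dz": -0.38,"ax": 0,"ay": 0,"az": 0,"gripper": -1}
  ]
}}

```text
time: 2.9
eef_pos: [0.6108, 0.1968, 0.0905]
tcp_rot: [0.194, 0.981, -0.0, -0.001]
contact_force: [-1.1, 0.6, 2.0]
opening: 0.002
finger_force: 1.1
```

Emit:
{"api": "jog_arm", "payload": {
  "increments": [
    {"dx": 0,"dy": 0,"dz": -0.02,"ax": 0,"ay": 0,"az": 0,"gripper": -1},
    {"dx": 0,"dy": 0,"dz": -0.04,"ax": 0,"ay": 0,"az": 0,"gripper": -1},
    {"dx": 0,"dy": 0,"dz": -0.05,"ax": 0,"ay": 0,"az": 0,"gripper": -1},
    {"dx": 0,"dy": 0,"dz": -0.05,"ax": 0,"ay": 0,"az": 0,"gripper": -1}
  ]
}}

```text
time: 3.3
eef_pos: [0.6118, 0.197, 0.086]
tcp_rot: [0.194, 0.981, 0.0, 0.001]
contact_force: [-2.1, -0.7, 5.5]
opening: 0.001
finger_force: 2.9
```

Emit:
{"api": "jog_arm", "payload": {
  "increments": [
    {"dx": 0,"dy": 0,"dz": -0.01,"ax": 0,"ay": 0,"az": 0,"gripper": -1},
    {"dx": 0,"dy": 0,"dz": -0.015,"ax": 0,"ay": 0,"az": 0,"gripper": -1},
    {"dx": 0,"dy": 0,"dz": -0.015,"ax": 0,"ay": 0,"az": 0,"gripper": -1}
  ]
}}

```text
time: 3.6
eef_pos: [0.6119, 0.1971, 0.0859]
tcp_rot: [0.194, 0.981, 0.0, 0.001]
contact_force: [-4.9, -1.8, 12.1]
opening: 0.002
finger_force: 6.1
```

The plunger is at its stop: 12 N and no further travel. Now I release it and lift off.

Emit:
{"api": "jog_arm", "payload": {
  "increments": [
    {"dx": 0,"dy": 0,"dz": 0.1,"ax": 0,"ay": 0,"az": 0,"gripper": -1},
    {"dx": 0,"dy": 0,"dz": 0.3,"ax": 0,"ay": 0,"az": 0,"gripper": -1},
    {"dx": 0,"dy": 0,"dz": 0.65,"ax": 0,"ay": 0,"az": 0,"gripper": -1},
    {"dx": 0,"dy": 0,"dz": 1,"ax": 0,"ay": 0,"az": 0,"gripper": -1}
  ]
}}

```text
time: 4.0
eef_pos: [0.6105, 0.1968, 0.2031]
tcp_rot: [0.194, 0.981, -0.0, -0.001]
contact_force: [0.8, 0.3, 1.0]
opening: -0.0
finger_force: 0.0
```

Emit:
{"api": "jog_arm", "payload": {
  "increments": [
    {"dx": -0.1,"dy": -0.2,"dz": 0.3,"ax": 0,"ay": 0,"az": -0.09,"gripper": -1},
    {"dx": -0.2,"dy": -0.5,"dz": 0.5,"ax": 0,"ay": 0,"az": -0.18,"gripper": -1},
    {"dx": -0.3,"dy": -0.8,"dz": 0.7,"ax": 0,"ay": 0,"az": -0.27,"gripper": -1},
    {"dx": -0.4,"dy": -1,"dz": 0.7,"ax": 0,"ay": 0,"az": -0.36,"gripper": -1},
    {"dx": -0.4,"dy": -1,"dz": 0.7,"ax": 0,"ay": 0,"az": -0.45,"gripper": -1}
  ]
}}

```text
time: 4.5
eef_pos: [0.5628, 0.0744, 0.2886]
tcp_rot: [0.526, 0.851, 0.0, 0.002]
contact_force: [-1.0, 0.2, -1.3]
opening: 0.002
finger_force: 0.0
```

Emit:
{"api": "jog_arm", "payload": {
  "increments": [
    {"dx": -0.1,"dy": -0.25,"dz": 0,"ax": 0,"ay": 0,"az": -0.09,"gripper": -0.5},
    {"dx": -0.2,"dy": -0.5,"dz": 0,"ax": 0,"ay": 0,"az": -0.18,"gripper": 0},
    {"dx": -0.3,"dy": -0.75,"dz": 0,"ax": 0,"ay": 0,"az": -0.27,"gripper": 0.2},
    {"dx": -0.4,"dy": -1,"dz": 0,"ax": 0,"ay": 0,"az": -0.36,"gripper": 0.2},
    {"dx": -0.4,"dy": -1,"dz": 0,"ax": 0,"ay": 0,"az": -0.447,"gripper": 0.2}
  ]
}}

```text
time: 5.0
eef_pos: [0.5142, -0.0458, 0.287]
tcp_rot: [0.786, 0.618, -0.0, 0.001]
contact_force: [-0.5, 0.5, -0.0]
opening: 0.601
finger_force: 0.0
```

Run:
```python
from h import *
from scipy.spatial.transform import Rotation as R
np.set_printoptions(precision=4,suppress=True)
s=get_state();p=s["eef_pos"];print(p,s["qpos"],s["opening"],R.from_quat(s["tcp_rot"]).as_matrix())
print((np.array([.473,-.185,.28])-p)/.12)
c=cam("scene");f=c["frame"]
v,u=np.mgrid[0:400,0:640]
for n in("scene","top"):
    c=cam(n);P=dep(c,np.c_[u.ravel(),v.ravel()]);f=c["frame"].reshape(-1,3).astype(int)
    m=(P[:,2]>.155)&(P[:,2]<.185)&(np.hypot(P[:,0]-.473,P[:,1]+.185)<.075)&(f.max(1)-f.min(1)<25);Q=P[m];print(n,len(Q),Q.mean(0),np.median(Q,0))
    if len(Q): print(cv2.fitLine(Q[:,:2].astype(np.float32),cv2.DIST_HUBER,0,.01,.01).ravel(),Q.min(0),Q.max(0))
```

```text
[ 0.5142 -0.0458  0.287 ] [-0.2851 -0.0924  1.9288 -0.0011  1.3042 -0.0463] 0.60133970718186 [[ 0.2363  0.9717  0.0006]
 [ 0.9717 -0.2363 -0.0012]
 [-0.0011  0.0009 -1.    ]]
[-0.3436 -1.1601 -0.0579]
scene 26 [ 0.4817 -0.1529  0.1714] [ 0.4853 -0.1319  0.1727]
[ 0.2411  0.9705  0.4814 -0.1557] [ 0.4569 -0.2413  0.1562] [ 0.4917 -0.1243  0.1801]
top 151 [ 0.4731 -0.1862  0.1734] [ 0.4729 -0.1857  0.1738]
[ 0.2342  0.9722  0.4726 -0.1861] [ 0.4556 -0.2449  0.1583] [ 0.4896 -0.128   0.1815]
```

Emit:
{"api": "jog_arm", "payload": {
  "increments": [
    {"dx": -0.1,"dy": -0.35,"dz": 0,"ax": 0,"ay": 0,"az": 0,"gripper": 0.2},
    {"dx": -0.2,"dy": -0.7,"dz": 0,"ax": 0,"ay": 0,"az": 0,"gripper": 0.2},
    {"dx": -0.34,"dy": -1,"dz": -0.1,"ax": 0,"ay": 0,"az": 0,"gripper": 0.2}
  ]
}}

```text
time: 5.45
eef_pos: [0.4754, -0.1643, 0.2768]
tcp_rot: [0.782, 0.624, 0.001, 0.002]
contact_force: [0.2, 0.6, -0.4]
opening: 0.6
finger_force: 0.0
```

Emit:
{"api": "jog_arm", "payload": {
  "increments": [
    {"dx": 0,"dy": -0.17,"dz": -0.2,"ax": 0,"ay": 0,"az": 0,"gripper": 0.2},
    {"dx": 0,"dy": -0.17,"dz": -0.4,"ax": 0,"ay": 0,"az": 0,"gripper": 0.2},
    {"dx": 0,"dy": -0.17,"dz": -0.4,"ax": 0,"ay": 0,"az": 0,"gripper": 0.2}
  ]
}}

```text
time: 5.75
eef_pos: [0.4726, -0.1824, 0.223]
tcp_rot: [0.783, 0.622, -0.001, -0.004]
contact_force: [-0.4, -0.2, -0.4]
opening: 0.599
finger_force: 0.0
```

Run:
```python
from h import *
s=get_state();p=s["eef_pos"];print(p,(np.array([.473,-.186,.175])-p)/.12)
c=cam("scene");cv2.imwrite("pics/h1.png",cv2.convertScaleAbs(cv2.resize(c["frame"][80:240,220:400],(720,600)[:1]+(600,),interpolation=cv2.INTER_CUBIC),alpha=1.5))
```

```text
[ 0.47258354 -0.18244402  0.22301139] [ 0.00347053 -0.02963318 -0.40009489]
```

View pics/h1.png

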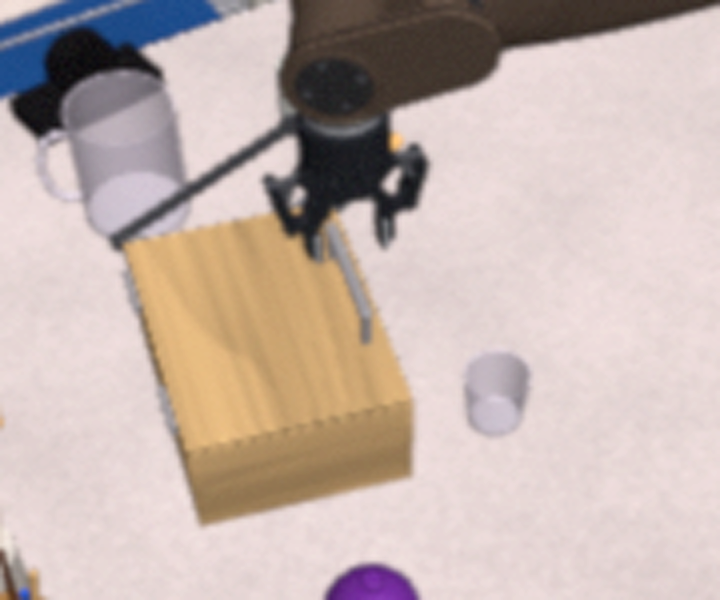

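The open fingers, at crop (318,245) and (385,235), straddle the bar. I'll go down and grip.

Emit:
{"api": "jog_arm", "payload": {
  "increments": [
    {"dx": 0,"dy": -0.03,"dz": -0.2,"ax": 0,"ay": 0,"az": 0,"gripper": 0.2},
    {"dx": 0,"dy": -0.03,"dz": -0.4,"ax": 0,"ay": 0,"az": 0,"gripper": 0.2},
    {"dx": 0,"dy": -0.03,"dz": -0.4,"ax": 0,"ay": 0,"az": 0,"gripper": -0.4},
    {"dx": 0,"dy": -0.03,"dz": -0.4,"ax": 0,"ay": 0,"az": 0,"gripper": -1},
    {"dx": 0,"dy": -0.03,"dz": -0.4,"ax": 0,"ay": 0,"az": 0,"gripper": -1},
    {"dx": 0,"dy": -0.03,"dz": -0.4,"ax": 0,"ay": 0,"az": 0,"gripper": -1},
    {"dx": 0,"dy": -0.03,"dz": -0.4,"ax": 0,"ay": 0,"az": 0,"gripper": -1},
    {"dx": 0,"dy": -0.03,"dz": -0.4,"ax": 0,"ay": 0,"az": 0,"gripper": -1}
  ],
  "force": 50
}}

```text
time: 6.6
eef_pos: [0.4728, -0.1864, 0.1809]
tcp_rot: [0.783, 0.622, -0.002, -0.002]
contact_force: [-9.1, 2.6, 4.8]
opening: 0.119
finger_force: 48.7
```

Run:
```python
from h import *
np.set_printoptions(precision=4,suppress=True)
s=get_state();p=s["eef_pos"];print(p,s["opening"]*85,s["finger_force"],s["contact_force"])
yaw=-.236;ex=np.array([np.cos(yaw),np.sin(yaw),0]);q=p.copy()
for th in(.1,.2,.3,.4,.5,.535,.55):
    x=-.18*np.cos(th)+.05*np.sin(th)+.18;z=.18*np.sin(th)+.05*np.cos(th)-.05
    print(th,(x*ex+[0,0,z])/.12)
```

```text
[ 0.4728 -0.1864  0.1809] 10.08701066282239 48.708710074424744 [-9.1221  2.6059  4.7754]
0.1 [ 0.0477 -0.0115  0.1477]
0.2 [ 0.1096 -0.0263  0.2897]
0.3 [ 0.1849 -0.0445  0.4247]
0.4 [ 0.2729 -0.0656  0.5512]
0.5 [ 0.3728 -0.0896  0.6681]
0.535 [ 0.4103 -0.0987  0.7065]
0.55 [ 0.4268 -0.1026  0.7226]
```

Emit:
{"api": "jog_arm", "payload": {
  "increments": [
    {"dx": 0.02,"dy": -0.005,"dz": 0.075,"ax": 0,"ay": 0,"az": 0,"gripper": -1},
    {"dx": 0.048,"dy": -0.012,"dz": 0.148,"ax": 0,"ay": 0,"az": 0,"gripper": -1},
    {"dx": 0.078,"dy": -0.019,"dz": 0.22,"ax": 0,"ay": 0,"az": 0,"gripper": -1},
    {"dx": 0.11,"dy": -0.026,"dz": 0.29,"ax": 0,"ay": 0,"az": 0,"gripper": -1},
    {"dx": 0.11,"dy": -0.026,"dz": 0.29,"ax": 0,"ay": 0,"az": 0,"gripper": -1},
    {"dx": 0.11,"dy": -0.026,"dz": 0.29,"ax": 0,"ay": 0,"az": 0,"gripper": -1}
  ]
}}

```text
time: 7.2
eef_pos: [0.4851, -0.1894, 0.2149]
tcp_rot: [0.783, 0.622, -0.003, -0.003]
contact_force: [-10.1, 1.5, 1.8]
opening: 0.115
finger_force: 48.8
```

Emit:
{"api": "jog_arm", "payload": {
  "increments": [
    {"dx": 0.03,"dy": -0.008,"dz": 0.068,"ax": 0,"ay": 0,"az": 0,"gripper": -1},
    {"dx": 0.065,"dy": -0.017,"dz": 0.135,"ax": 0,"ay": 0,"az": 0,"gripper": -1},
    {"dx": 0.107,"dy": -0.028,"dz": 0.2,"ax": 0,"ay": 0,"az": 0,"gripper": -1},
    {"dx": 0.153,"dy": -0.039,"dz": 0.262,"ax": 0,"ay": 0,"az": 0,"gripper": -1},
    {"dx": 0.203,"dy": -0.051,"dz": 0.322,"ax": 0,"ay": 0,"az": 0,"gripper": -1},
    {"dx": 0.253,"dy": -0.063,"dz": 0.378,"ax": 0,"ay": 0,"az": 0,"gripper": -1},
    {"dx": 0.253,"dy": -0.063,"dz": 0.378,"ax": 0,"ay": 0,"az": 0,"gripper": -1},
    {"dx": 0.253,"dy": -0.063,"dz": 0.378,"ax": 0,"ay": 0,"az": 0,"gripper": -1}
  ]
}}

```text
time: 8.0
eef_pos: [0.5159, -0.1968, 0.2619]
tcp_rot: [0.783, 0.622, -0.002, -0.003]
contact_force: [-11.3, 2.8, 6.1]
opening: 0.115
finger_force: 49.3
```

Run:
```python
from h import *
np.set_printoptions(precision=4,suppress=True)
s=get_state();print(s["eef_pos"],s["contact_force"],s["opening"])
for n,(a,b,c_,d_) in dict(scene=(80,240,220,400),top=(140,260,320,450)).items():
    c=cam(n);np.savez(f"{n}.npz",**c);cv2.imwrite(f"pics/l_{n}.png",cv2.convertScaleAbs(cv2.resize(c["frame"][a:b,c_:d_],((d_-c_)*4,(b-a)*4)if n=="scene" else (520,480),interpolation=cv2.INTER_CUBIC)[:600],alpha=1.5))
```

```text
[ 0.5159 -0.1968  0.2619] [-11.3327   2.8033   6.0889] 0.11491279852541263
```

View pics/l_scene.png

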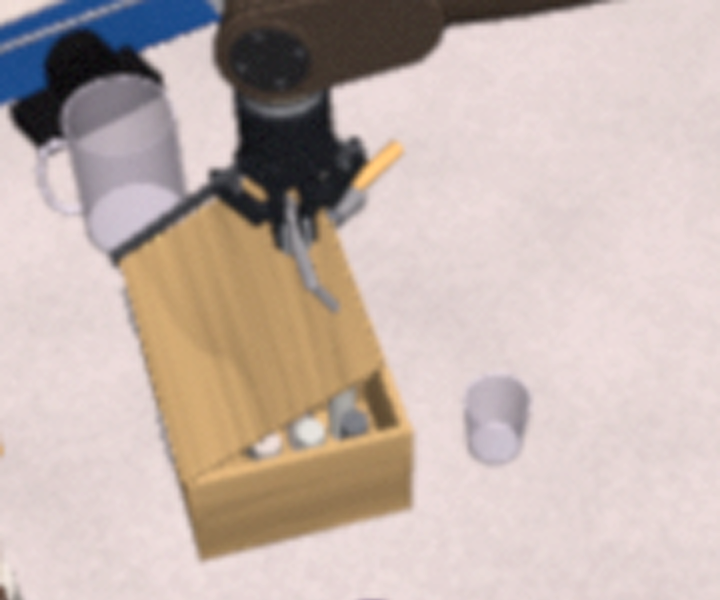

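The lid is up. Its near edge runs from scene (267,199) to (315,169), and the pointer still looks in its old place. Now I measure the lid against the pointer.

```bash
cat > m.py <<'E'
from h import *
import sys
np.set_printoptions(precision=4,suppress=True)
yaw=-.233;ex=np.array([np.cos(yaw),np.sin(yaw),0]);ey=np.array([-np.sin(yaw),np.cos(yaw),0])
H=np.array([.6475,-.229,.119])
def meas(s,n):
    v,u=np.mgrid[0:400,0:640];P=dep(s,np.c_[u.ravel(),v.ravel()]);f=s["frame"].reshape(-1,3).astype(int)
    r=P-H;X=-r@ex;Y=r@ey;Z=r[:,2]
    m=(f[:,2]-f[:,0]>30)&(X>.01)&(X<.17)&(abs(Y)<.115)&(Z>.02)
    for _ in range(4):
        A=np.linalg.lstsq(np.c_[X[m],Y[m],np.ones(m.sum())],Z[m],rcond=None)[0]
        m&=abs(Z-A[0]*X-A[1]*Y-A[2])<.008
    print(n,"lid depth plane",m.sum(),np.arctan(A[0]),A)
def plane(c,uv,yo):
    o,d=ray(c,uv);k=((H+ey*yo-o)@ey)/(d@ey);p=o+d*k[:,None]-H;return -p@ex,p[:,2]
def line(c,pts,yo,name):
    X,Z=plane(c,pts,yo);A=np.polyfit(X,Z,1);r=Z-np.polyval(A,X);k=abs(r)<2*r.std()+1e-4
    A=np.polyfit(X[k],Z[k],1);print(name,len(X),"angle",np.arctan(A[0]),A,r.std())
def edge(s,p0,p1,n=30):
    # subpixel wood boundary along normals to p0-p1
    g=s["frame"].astype(np.float32);w=g[...,2]-g[...,0];p0,p1=map(np.array,(p0,p1));t=(p1-p0)/np.linalg.norm(p1-p0);nn=np.array([-t[1],t[0]]);out=[]
    for a in np.linspace(.08,.9,n):
        k=np.arange(-4,4.01,.1);q=p0+a*(p1-p0)+k[:,None]*nn
        y=cv2.remap(g.mean(2),q[:,0].astype(np.float32)[None],q[:,1].astype(np.float32)[None],cv2.INTER_LINEAR).ravel()
        d=np.abs(np.gradient(cv2.GaussianBlur(y[None],(1,1),0).ravel()));out.append(q[(d*(abs(k)<3)).argmax()])
    return np.array(out)
def pointer(s,u0,u1):
    g=s["frame"].max(2);pts=[]
    for u in range(u0,u1):
        vc=144.3+(u-250)*(113-144.3)/43;vs=np.arange(int(vc)-7,int(vc)+8);w=np.clip(90-g[vs,u].astype(float),0,None)
        if w.sum()>0: pts.append((u,(w*vs).sum()/w.sum()))
    return np.array(pts)
E
python3 - <<'E'
from m import *
s=dict(np.load("scene.npz"));t=dict(np.load("top.npz"))
meas(s,"scene");meas(t,"top")
line(s,edge(s,(267.5,199.5),(315.5,169.5)),.13,"lid near edge")
line(s,[(267.5,199.5),(315.5,169.5)],.13,"hand")
line(s,pointer(s,252,272),-.142,"pointer")
# same plane fit on shut-lid hinge test: initial pointer
c=dict(s);c["frame"]=cv2.imread("pics/scene0.png")
line(c,pointer(c,256,288),-.142,"pointer0")
X,Z=plane(c,[(293,113)],-.142);print("tip",np.arctan2(Z,X),np.hypot(X,Z))
E
```

```text
scene lid depth plane 2029 0.4856813302722677 [0.5279 0.0023 0.0115]
top lid depth plane 1163 0.48008419979167966 [ 0.5207 -0.0026  0.0129]
lid near edge 30 angle 0.47644895375383683 [ 0.5161 -0.0005] 0.005738145034373342
hand 2 angle 0.524507211911946 [0.5786 0.0024] 6.5052130349130266e-18
pointer 20 angle 0.5412776476249307 [0.6012 0.0035] 0.0005036600066907849
pointer0 32 angle 0.5382743127865028 [0.5971 0.0039] 0.0005413970744043615
tip [0.5445] [0.2009]
```

View pics/l_top.png

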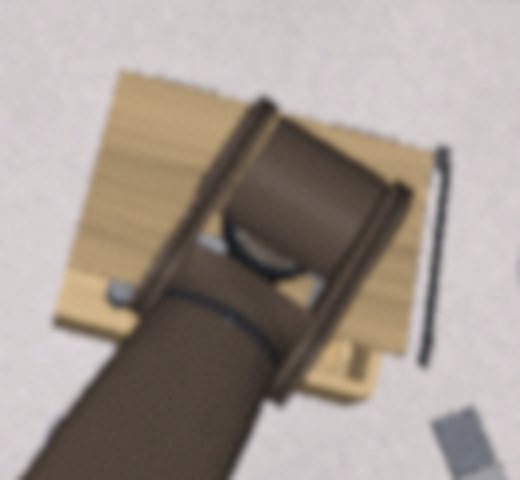

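The depth planes put the lid at ≈0.483, and the pointer, unmoved, is at ≈0.54. I'll raise the lid by about 0.055 rad.

Emit:
{"api": "jog_arm", "payload": {
  "increments": [
    {"dx": 0.02,"dy": -0.005,"dz": 0.02,"ax": 0,"ay": 0,"az": 0,"gripper": -1},
    {"dx": 0.04,"dy": -0.01,"dz": 0.04,"ax": 0,"ay": 0,"az": 0,"gripper": -1},
    {"dx": 0.057,"dy": -0.014,"dz": 0.06,"ax": 0,"ay": 0,"az": 0,"gripper": -1},
    {"dx": 0.057,"dy": -0.014,"dz": 0.06,"ax": 0,"ay": 0,"az": 0,"gripper": -1},
    {"dx": 0.057,"dy": -0.014,"dz": 0.06,"ax": 0,"ay": 0,"az": 0,"gripper": -1}
  ]
}}

```text
time: 8.6
eef_pos: [0.5228, -0.1985, 0.2693]
tcp_rot: [0.783, 0.622, -0.002, -0.003]
contact_force: [-9.3, 4.0, 5.7]
opening: 0.115
finger_force: 49.1
```

Run:
```python
from m import *
for i in range(3):
    s=cam("scene");meas(s,"scene");t=cam("top");meas(t,"top")
line(s,pointer(s,252,272),-.142,"pointer")
# pointer depth fit, both cams pooled, from this view
for c,n in((s,"s"),(t,"t")):
    v,u=np.mgrid[0:400,0:640];P=dep(c,np.c_[u.ravel(),v.ravel()]);r=P-H;X=-r@ex;Y=r@ey;Z=r[:,2];g=c["frame"].max(2).ravel()
    m=(g<90)&(abs(Y+.142)<.012)&(X>.0)&(X<.21)&(Z>-.02)&(Z<.15)&(abs(Z-.6*X)<.02)
    A=np.polyfit(X[m],Z[m],1);B=np.polyfit(Z[m],X[m],1);print(n,m.sum(),X[m].min(),X[m].max(),np.arctan(A[0]),np.arctan(1/B[0]),A)
c=s.copy();q=s["frame"][80:230,220:400];cv2.imwrite("pics/f1.png",cv2.convertScaleAbs(cv2.resize(q,(720,600),interpolation=cv2.INTER_CUBIC),alpha=1.5))
```

```text
scene lid depth plane 2053 0.5375510852950874 [0.5961 0.0028 0.0121]
top lid depth plane 1146 0.5358238961314283 [0.5938 0.0005 0.0131]
scene lid depth plane 2057 0.5369382477969886 [0.5953 0.002  0.0121]
top lid depth plane 1142 0.5361017716335369 [0.5941 0.0003 0.0129]
scene lid depth plane 2052 0.5377742762469536 [0.5964 0.0027 0.0121]
top lid depth plane 1144 0.5356062605316931 [0.5935 0.0006 0.0132]
pointer 20 angle 0.5603239031010182 [0.6274 0.0034] 0.002111627007401359
s 80 0.0013596536347523713 0.11659451449261309 0.5132901279623205 0.5512668140134322 [0.5637 0.0099]
t 108 0.0022265743269825407 0.1775594767641947 0.544054852258797 0.5514944453179689 [0.605  0.0119]
```

View pics/f1.png

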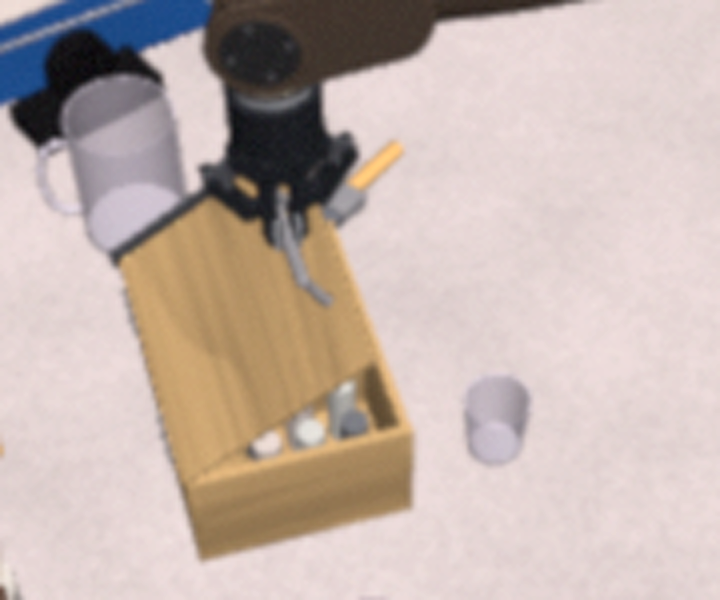

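The lid (≈0.537) lies along the pointer (≈0.541) in the picture, and nothing else has been touched. One tiny trim to settle it, then I hand in.

Emit:
{"api": "jog_arm", "payload": {
  "increments": [
    {"dx": 0.004,"dy": -0.001,"dz": 0.004,"ax": 0,"ay": 0,"az": 0,"gripper": -1},
    {"dx": 0.004,"dy": -0.001,"dz": 0.004,"ax": 0,"ay": 0,"az": 0,"gripper": -1},
    {"dx": 0.004,"dy": -0.001,"dz": 0.004,"ax": 0,"ay": 0,"az": 0,"gripper": -1},
    {"dx": 0.004,"dy": -0.001,"dz": 0.004,"ax": 0,"ay": 0,"az": 0,"gripper": -1}
  ]
}}

```text
time: 9.3
eef_pos: [0.5231, -0.1986, 0.2696]
tcp_rot: [0.783, 0.622, -0.002, -0.003]
contact_force: [-9.5, 3.8, 5.5]
opening: 0.12
finger_force: 48.9
```

Run:
```python
from m import *
meas(cam("scene"),"scene");meas(cam("top"),"top");print(job.sign_off())
```

```text
scene lid depth plane 2056 0.5414441332683945 [0.6014 0.0013 0.0119]
top lid depth plane 1130 0.5408492331559052 [0.6006 0.0015 0.0128]
the job is handed in; nothing more can be done
None
```

I pressed the bell's plunger to its stop and released it, then lifted the chest lid to about 0.541 rad, in line with the pointer (measured at about 0.54 rad); the gripper is still holding it there and the job is handed in.

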